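# Line up bottles by height on the bottle rail

## Task

Stand the four vessels (two bottles, the jar and the beaker) on the four round seats of the aluminium rail in order of height: the tallest on the seat next to the tall end plate, and so on down to the shortest on the seat at the end with the low stop. Centre each one on its seat, keep all of them upright throughout, and leave them standing free.

Things in the scene. Friction and masses are not known exactly. Their poses are not given: they have to be found in the camera images.
- squeeze_bottle: White bottle with an orange band and a red cap, 168 mm tall, body 68 mm across; the cap is 34 mm across and spans 148 to 168 mm above the underside; about 0.3 kg. Can be carried by the cap from above. Origin: centre of its underside, z up along its axis (yaw without meaning, it is round). Loose, stands upright on the bench at the start.
- capped_bottle: Pale round bottle with a blue screw cap, 145 mm tall, body 70 mm across; the cap is 46 mm across and spans 123 to 145 mm above the underside; about 0.4 kg. Can be carried by the cap from above. Origin: centre of its underside, z up along its axis (yaw without meaning, it is round). Loose, stands upright on the bench at the start.
- reagent_jar: White plastic jar with a dark navy screw cap, 113 mm tall, body 64 mm across; the cap is 38 mm across and spans 93 to 113 mm above the underside; about 0.22 kg. Can be carried by the cap from above. Origin: centre of its underside, z up along its axis (yaw without meaning, it is round). Loose, stands upright on the bench at the start.
- glass_beaker: Clear open beaker, 68 mm tall, 56 mm across, wall about 2 mm (rigid); about 0.08 kg. Can be gripped across its outside below the rim. Origin: centre of its underside, z up along its axis (yaw without meaning, it is round). Loose, stands upright on the bench at the start.
- rail: Flat aluminium bar, 400 mm long (its y axis), 80 mm wide (its x axis), 10 mm thick, lying fixed on the bench within about 0.15 rad of crosswise to the robot's view. Origin: centre of its underside, z up. The four seats stand on it along its middle line at y = -127.5, -42.5, +42.5 and +127.5 mm (85 mm apart).
- tall_plate: Upright aluminium end plate, 60 mm wide, 95 mm high, 10 mm thick with a 20 mm thick foot, fixed at one end of the bar, 58.5 mm beyond the centre of the nearest seat; which end differs from start to start (the other end has only a 14 mm high stop). Origin: centre of its underside, on the bar's top.
- seat_a: One of four identical round grey seats with a black rubber top, 76 mm across, 8 mm high, fixed on the bar; their flat tops are 18 mm above the bench. The letters do not tell the order along the bar. Origin: centre of its underside, on the bar's top, z up.
- seat_b: One of four identical round grey seats with a black rubber top, 76 mm across, 8 mm high, fixed on the bar; their flat tops are 18 mm above the bench. The letters do not tell the order along the bar. Origin: centre of its underside, on the bar's top, z up.
- seat_c: One of four identical round grey seats with a black rubber top, 76 mm across, 8 mm high, fixed on the bar; their flat tops are 18 mm above the bench. The letters do not tell the order along the bar. Origin: centre of its underside, on the bar's top, z up.
- seat_d: One of four identical round grey seats with a black rubber top, 76 mm across, 8 mm high, fixed on the bar; their flat tops are 18 mm above the bench. The letters do not tell the order along the bar. Origin: centre of its underside, on the bar's top, z up.

How it is judged:
By the outcome, as a careful person would: the job done as asked, in the order asked, and still so for the second after the job is handed in, with the robot touching nothing.
It also fails if it takes over 112 s, if anything falls off the work surface, if the arm or the gripper's body presses on something with over 40 N, if the wrist force passes 120 N, or if a joint passes its speed limit or range.

## Robot

A 7-joint arm with a two-finger parallel gripper is mounted at the origin on the work surface; the furniture and walls round the work are solid. World frame = base frame: x ahead of the robot, y to its left, z up, the work surface at z = 0. Lengths are in m, angles in degrees, forces in N, time in s.
With the tool pointing down it reaches from about 0.425 to 0.875 m from the base axis. Payload 4.7 kg.
Tool frame: the origin (TCP) lies midway between the tips of the shut fingers; the grasp point (between the pads) lies 19 mm behind it; z points along the fingers, y is the line along which they close (so a half turn about z gives the same grasp; the last joint's range is limited). The gripper opens to 87 mm and grips with 3 to 60 N. Pads are 19 mm wide; open, the fingers measure 117 mm over their backs; the gripper's body (75 mm by 190 mm) begins 51 mm behind the grasp point.
Start: joints at [-72.531, 18.392, -4.016, 83.108, 1.295, 78.541, -3.26], TCP at [0.186, 0.623, 0.223] pointing down, gripper open.
Joint ranges: [-163.93, 163.93], [-17.29, 119.83], [-79.2, 71.16], [3.27, 140.29], [-89.18, 269.18], [5.43, 117.66], [-154.24, 154.24]. Speed limits (degrees/s): [147.25, 147.25, 180, 180, 180, 180, 180].

## Interface

Orientations are given as [roll, pitch, yaw] about the fixed x, y, z axes, in that order (R = Rz(yaw) Ry(pitch) Rx(roll)).
In Python, from cell import env gives the robot as it stands.
- The arm moves only by the tool step_arm, never from a script. Its argument "moves" is a list of rows, each an object with "dp": the shift along the tool's x, y, z in mm, a list of three; "dr": the turn, a rotation vector about the tool's x, y, z in rad, a list of three; "fingers": the closure, from 0 (fully open) to 1 (shut). In form: [{"dp": [dx, dy, dz], "dr": [ax, ay, az], "fingers": fingers}, ...]. A call has exactly 5 rows; each row shifts and turns the commanded pose from where the row before left it, along the tool's axes as they then stand; what a row does not reach is not made up. A row lasts 1/8 s, in which the tool goes at most 62.5 mm and 10.7 degrees, less where a joint would pass 70% of its speed; a pose out of reach is approached as far as the arm can. A call with a gripper value outside its range is refused whole. The fingers move at their own pace and stop on an object; "squeeze" is the grip in N (left out, the last holds). Time passes only in rows, so rows that do not move let the fingers close, or fill a call up. It gives the time, the measured TCP pose, the force, the opening and the grip force at its end, in the units of the state.
- env.get_obs(): the state, without advancing time (a new reading comes with each control period).
- env.read_camera(name): name is "side" or "top"; returns the picture (384x512x3 uint8, red, green, blue); there is no depth.
- env.camera_model(name): a dict with "fx", "fy", "cx", "cy" (pixels), "R" (3x3) and "t" (3): a world point X has camera coordinates R X + t. Camera axes: x right, y down, z forward; pixel columns grow to the right and rows downward; lengths in m; the calibration is good to about 2 mm. A picture is of the moment at which its call begins. camera_model takes no time and is no camera call.
- env.sign_off(): hands the job in; it is judged then, once.
The state is a dict: "time_s": time; "qpos": joint angles; "joint_velocities": joint speeds; "effort": joint torques, N m; "tool_pos": TCP position; "tool_rot": TCP orientation; "force": force on the tool from outside, world axes, zero at the start; "wrist_torque": the same for the moment, N m; "grip_width": finger opening in m; "grasp_force": force on a finger pad.
Only numpy, scipy, OpenCV 4.12 (cv2) and the standard library are available. Lean on these libraries where they do the work, as an engineer would, in place of code of your own. Each camera call takes 0.05 s, during which the arm holds its last target. There are 200 camera calls.

## Working session

There is one attempt and no reset: what is moved stays moved. The work goes in short steps, Python scripts to look and compute and a tool call to move; the robot and the scene stay as the last step left them, time stands still between calls to the robot, and variables do not carry over. Pictures are saved under pics/ and viewed, at most 14 in all, crops included, and the job is handed in when it is done.

Besides the shell and the picture viewer there is one more tool, called after "Request:" by a JSON object that holds its "fn" and its "kwargs", one argument or row to a line. step_arm: Moves the arm, as the interface text tells. Its arguments: {"type":"object","properties":{"moves":{"type":"array","items":{"type":"object","properties":{"dp":{"type":"array","items":{"type":"number"}},"dr":{"type":"array","items":{"type":"number"}},"fingers":{"type":"number"}}}},"squeeze":{"type":"number"}},"required":["moves"]}

```bash
mkdir -p pics; ls; python3 - <<'E'
from cell import env
import cv2,numpy as np
for n in("top","side"):
    im=env.read_camera(n); cv2.imwrite(f"pics/{n}0.png",im[:,:,::-1]); m=env.camera_model(n); print(n,{k:np.round(v,4).tolist() for k,v in m.items()})
o=env.get_obs(); print(o)
E
```

```text
pics
top {'fx': 493.0028, 'fy': 493.0028, 'cx': 257.2715, 'cy': 189.0832, 'R': [[-0.0109, -0.9999, -0.0072], [-0.9903, 0.0118, -0.1386], [0.1387, 0.0056, -0.9903]], 't': [-0.0068, 0.4824, 1.7222]}
side {'fx': 489.5048, 'fy': 489.5048, 'cx': 251.27, 'cy': 189.6081, 'R': [[0.996, -0.0863, 0.0229], [-0.0104, -0.3663, -0.9304], [0.0887, 0.9265, -0.3658]], 't': [-0.4621, 0.0644, 1.56]}
{'time_s': 0.1, 'qpos': array([-72.53114562,  18.43513847,  -4.01529344,  83.16822559,
         1.29510618,  78.54026789,  -3.26197249]), 'joint_velocities': array([ 0.07540712, -0.0528635 , -0.01533727, -0.17310795, -0.00037859,
        0.16446394, -0.02553178]), 'effort': array([ 6.07242582e-04, -4.92568338e+01, -4.05448666e-01, -3.13402176e+01,
       -6.41492335e-02,  3.94761830e-02,  6.68647363e-05]), 'tool_pos': array([0.18626908, 0.622223  , 0.2215644 ]), 'tool_rot': array([-1.79901605e+02,  5.62231545e-03,  1.63338575e+02]), 'force': array([0.42073533, 0.57212298, 0.42335137]), 'wrist_torque': array([-0.00495471,  0.0507688 ,  0.02812979]), 'grasp_force': 0.0, 'grip_width': 0.08707200984559149}
```

View pics/top0.png

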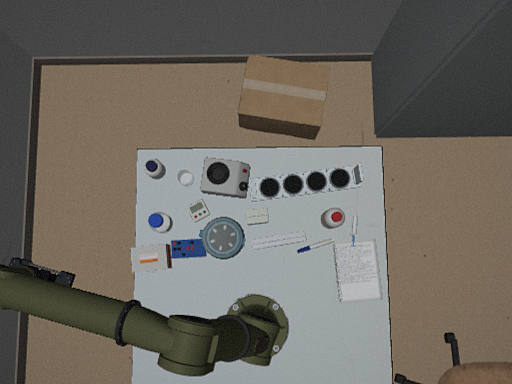

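View pics/side0.png

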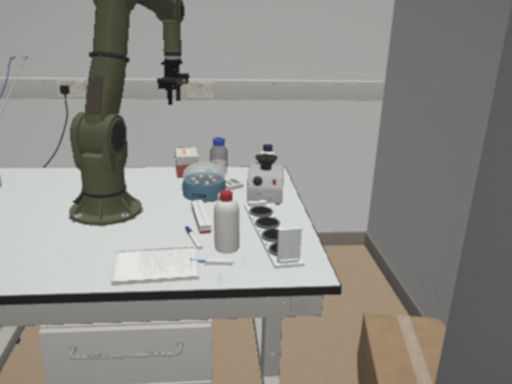

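The top view shows the seats at (270,187), (293,184), (317,181) and (340,178), with the tall plate at the right end (360,175). The squeeze cap is at (336,217), the blue cap at (156,221), the jar at (153,168) and the beaker at (186,177), beside the hotplate. The side view shows the plate at (288,243) on the near end of the rail.

```bash
cat > h.py <<'E'
import cv2,numpy as np
from cell import env
def ray(n,uv):
    m=env.camera_model(n); R=np.array(m["R"]); t=np.array(m["t"])
    return -R.T@t, R.T@np.array([(uv[0]-m["cx"])/m["fx"],(uv[1]-m["cy"])/m["fy"],1])
def onz(n,uv,z):
    c,d=ray(n,uv); return c+d*(z-c[2])/d[2]
def proj(n,X):
    m=env.camera_model(n); p=np.array(m["R"])@X+np.array(m["t"]); return np.array([m["fx"]*p[0]/p[2]+m["cx"],m["fy"]*p[1]/p[2]+m["cy"]])
def blobs(mask,box,amin=20):
    x0,y0,x1,y1=box; k=np.zeros(mask.shape,np.uint8); k[y0:y1,x0:x1]=mask[y0:y1,x0:x1]
    n,l,s,c=cv2.connectedComponentsWithStats(k)
    return [(c[i],s[i]) for i in range(1,n) if s[i][4]>=amin]
E
python3 - <<'E'
from h import *
top=cv2.imread("pics/top0.png"); side=cv2.imread("pics/side0.png")
g=lambda im:im.astype(int)
def masks(im):
    b,gn,r=[g(im)[...,i] for i in range(3)]
    return dict(dark=(np.maximum(np.maximum(b,gn),r)<60),blue=(b>gn+60)&(b>r+60),red=(r>gn+70)&(r>b+70),navy=(b<110)&(r<75)&(gn<75)&(b>=r))
mt,ms=masks(top),masks(side)
print("seats");
for c,s in blobs(mt["dark"],(255,160,355,202)): print(c.round(1),s,onz("top",c,.018).round(4))
for nm,bx,z in(("blue",(140,200,180,240),.134),("red",(320,200,350,230),.158),("navy",(140,150,172,185),.103)):
    for c,s in blobs(mt[nm],bx,8): print(nm,c.round(1),s,onz("top",c,z).round(4))
print("side")
for nm,bx,z in(("blue",(205,130,235,150),.134),("red",(215,185,240,205),.158),("navy",(255,140,280,152),.103),("dark",(240,200,300,262),.018)):
    for c,s in blobs(ms[nm],bx,8): print(nm,c.round(1),s,onz("side",c,z).round(4))
A=cv2.resize(top[140:240,130:255],None,fx=6,fy=6,interpolation=cv2.INTER_CUBIC)
B=cv2.resize(side[125:275,170:320],(600,600),interpolation=cv2.INTER_CUBIC)
cv2.imwrite("pics/a.png",A);cv2.imwrite("pics/b.png",B)
E
```

```text
seats
[339.6 177.6] [331 169  18  18 251] [ 0.5226 -0.3089  0.018 ]
[316.2 180.8] [308 172  18  18 253] [ 0.512  -0.2245  0.018 ]
[292.8 183.9] [284 176  18  17 250] [ 0.5017 -0.14    0.018 ]
[269.3 187. ] [261 179  18  17 248] [ 0.4914 -0.0554  0.018 ]
blue [154.9 220. ] [149 214  13  13 140] [0.3685 0.3294 0.134 ]
red [336.5 216.2] [332 212  10   9  71] [ 0.372  -0.2717  0.158 ]
navy [151.1 165.6] [146 161  12  11  95] [0.5586 0.3526 0.103 ]
navy [162.  171.8] [159 169   6   6  14] [0.5366 0.3145 0.103 ]
side
blue [218.3 140.3] [214 138  10   6  46] [0.3646 0.3348 0.134 ]
red [225.6 194.8] [221 191  10   9  78] [ 0.3692 -0.273   0.158 ]
navy [267.5 147.5] [264 145   8   6  44] [0.554  0.3419 0.103 ]
dark [260.6 210.2] [252 207  18   7  88] [ 0.4877 -0.0609  0.018 ]
dark [267.  221.3] [258 218  19   8 110] [ 0.4982 -0.1431  0.018 ]
dark [270.9 233.7] [264 230  13   9  88] [ 0.5    -0.2253  0.018 ]
dark [273.5 247.5] [271 244   5   8  26] [ 0.4968 -0.3077  0.018 ]
```

View pics/a.png

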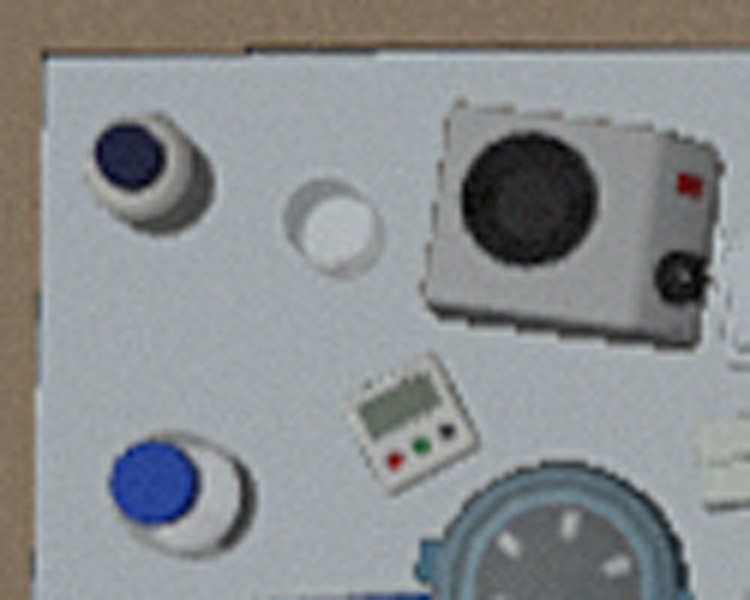

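View pics/b.png

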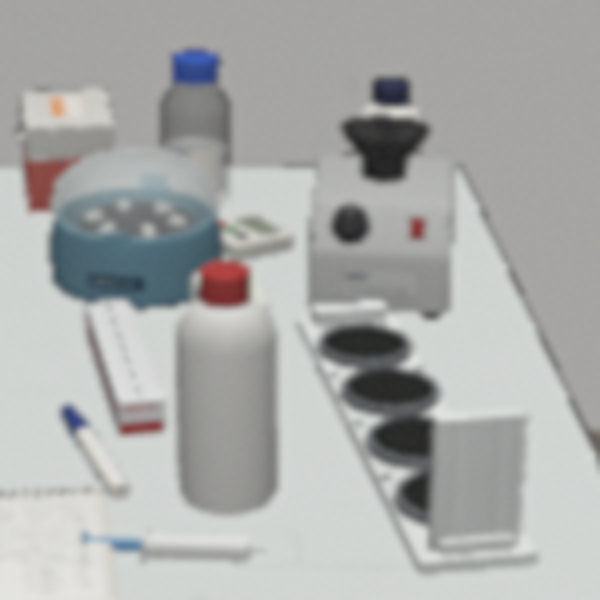

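Crops: the jar cap is at (130,155), the beaker outline is about (285–385, 178–280) and the blue cap is at (154,482). In the side view the beaker is hidden behind the hotplate. I'll sharpen the beaker outline and compare the two views.

```bash
python3 - <<'E'
from h import *
def tri(a,b):
    c1,d1=ray("top",a);c2,d2=ray("side",b);d1/=np.linalg.norm(d1);d2/=np.linalg.norm(d2)
    s=np.linalg.lstsq(np.c_[d1,-d2],c2-c1,rcond=None)[0]; p,q=c1+s[0]*d1,c2+s[1]*d2
    return ((p+q)/2).round(4),(q-p).round(4)
for n,a,b in(("blue",(154.9,220),(218.3,140.3)),("red",(336.5,216.2),(225.6,194.8)),("navy",(151.1,165.6),(267.5,147.5)),("s1",(269.3,187),(260.6,210.2)),("s2",(292.8,183.9),(267,221.3))): print(n,*tri(a,b))
im=env.read_camera("top").astype(float)
for i in range(9): im+=env.read_camera("top")
im/=10; c=im[160:200,165:210].mean(2)
e=np.clip((c-110)*255/110,0,255).astype(np.uint8)
cv2.imwrite("pics/c.png",cv2.resize(e,None,fx=14,fy=14,interpolation=cv2.INTER_CUBIC))
np.save("c.npy",c)
# predicted rim & foot circles for centre guess
for X in((.50,.26),(.52,.255)):
    print(X,proj("top",np.array([*X,0])).round(1),proj("top",np.array([*X,.068])).round(1))
print("TCP proj",proj("top",env.get_obs()["tool_pos"]),proj("side",env.get_obs()["tool_pos"]))
E
```

```text
blue [0.3663 0.3289 0.1358] [-0.0038  0.     -0.0003]
red [ 0.3707 -0.2717  0.1576] [-0.0029  0.     -0.0002]
navy [0.5574 0.3532 0.0999] [-0.0037  0.0003 -0.0006]
s1 [ 0.4901 -0.0554  0.0159] [-0.0035  0.0002 -0.0005]
s2 [ 0.5004 -0.1401  0.0169] [-0.0032  0.0002 -0.0005]
(0.5, 0.26) [182.4 186.4] [179.4 183.6]
(0.52, 0.255) [183.9 181. ] [180.9 178. ]
TCP proj [ 53.42911846 277.41340858] [174.47373052 101.54568891]
```

View pics/c.png

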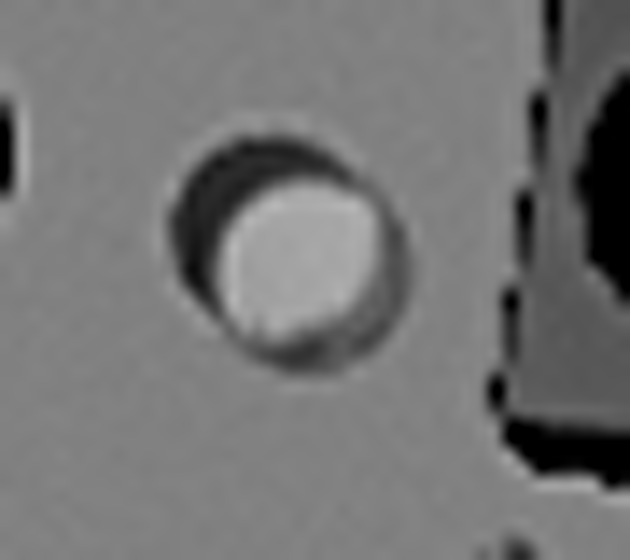

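The beaker outline is centred near (185.1,177.7): dark rim at the upper left, foot at the lower right. The side view reads x about 3.5 mm lower than the top view everywhere, so I take the mean. I'll do the jar first, with tool yaw 97 (closing across the rail).

```bash
cat >> h.py <<'E'
from scipy.spatial.transform import Rotation as Ro
import sys
def go(x,y,z,yaw=97):
    o=env.get_obs(); R=Ro.from_euler("xyz",o["tool_rot"],degrees=True); T=Ro.from_euler("xyz",[180,0,yaw],degrees=True)
    print(round(o["time_s"],2),"dp",(R.inv().apply(np.array([x,y,z])-o["tool_pos"])*1e3).round(1),"dr",(R.inv()*T).as_rotvec().round(3),"w",round(o["grip_width"],4),"g",round(o["grasp_force"],1),"F",o["force"].round(1))
if __name__=="__main__": go(*map(float,sys.argv[1:]))
E
python3 - <<'E'
from h import *
print("beaker",onz("top",(185.1,177.7),.034))
E
```

```text
beaker [0.52643795 0.24535484 0.034     ]
```

Request:
{"fn": "step_arm", "kwargs": {
  "moves": [
    {"dr": [0,0,0.18],"dp": [0,0,0],"fingers": 0},
    {"dr": [0,0,0.18],"dp": [0,0,0],"fingers": 0},
    {"dr": [0,0,0.18],"dp": [0,0,0],"fingers": 0},
    {"dr": [0,0,0.18],"dp": [0,0,0],"fingers": 0},
    {"dr": [0,0,0.18],"dp": [0,0,0],"fingers": 0}
  ],
  "squeeze": 25
}}

```text
time_s: 1.23
tool_pos: [0.1864, 0.6227, 0.2226]
tool_rot: [180.0, -0.0, 111.4]
force: [0.3, 0.0, 1.1]
grip_width: 0.0871
grasp_force: 0.0
```

Request:
{"fn": "step_arm", "kwargs": {
  "moves": [
    {"dr": [0,0,0.13],"dp": [0,0,0],"fingers": 0},
    {"dr": [0,0,0.125],"dp": [0,0,0],"fingers": 0},
    {"dr": [0,0,0],"dp": [0,0,0],"fingers": 0},
    {"dr": [0,0,0],"dp": [0,0,0],"fingers": 0},
    {"dr": [0,0,0],"dp": [0,0,0],"fingers": 0}
  ]
}}

```text
time_s: 1.85
tool_pos: [0.1864, 0.6228, 0.2226]
tool_rot: [180.0, -0.0, 97.2]
force: [-0.7, 0.6, -0.1]
grip_width: 0.087
grasp_force: 0.0
```

```bash
python3 h.py .557 .3527 .18
```

```text
1.85 dp [-314.6  333.7   42.6] dr [ 0.    -0.     0.004] w 0.087 g 0.0 F [-0.7  0.6 -0.1]
```

Request:
{"fn": "step_arm", "kwargs": {
  "moves": [
    {"dp": [-20,22,0],"dr": [0,0,0.004],"fingers": 0},
    {"dp": [-37,39,5],"dr": [0,0,0],"fingers": 0},
    {"dp": [-37,39,5],"dr": [0,0,0],"fingers": 0},
    {"dp": [-37,39,5],"dr": [0,0,0],"fingers": 0},
    {"dp": [-37,39,5],"dr": [0,0,0],"fingers": 0}
  ]
}}

```text
time_s: 2.48
tool_pos: [0.3848, 0.4765, 0.2027]
tool_rot: [180.0, -0.0, 97.0]
force: [0.4, 0.5, 0.6]
grip_width: 0.0872
grasp_force: 0.0
```

Request:
{"fn": "step_arm", "kwargs": {
  "moves": [
    {"dp": [-37,39,5],"dr": [0,0,0],"fingers": 0},
    {"dp": [-37,39,5],"dr": [0,0,0],"fingers": 0},
    {"dp": [-37,39,5],"dr": [0,0,0],"fingers": 0},
    {"dp": [-25,28,5],"dr": [0,0,0],"fingers": 0},
    {"dp": [-10,10,2],"dr": [0,0,0],"fingers": 0}
  ]
}}

```text
time_s: 3.1
tool_pos: [0.5569, 0.3486, 0.1802]
tool_rot: [180.0, 0.1, 96.7]
force: [-0.7, 0.5, -0.6]
grip_width: 0.087
grasp_force: 0.0
```

Request:
{"fn": "step_arm", "kwargs": {
  "moves": [
    {"dp": [0,0,0],"dr": [0,0,0],"fingers": 0},
    {"dp": [0,0,0],"dr": [0,0,0],"fingers": 0},
    {"dp": [0,0,0],"dr": [0,0,0],"fingers": 0},
    {"dp": [0,0,0],"dr": [0,0,0],"fingers": 0},
    {"dp": [0,0,0],"dr": [0,0,0],"fingers": 0}
  ]
}}

```text
time_s: 3.72
tool_pos: [0.5546, 0.3518, 0.1808]
tool_rot: [180.0, -0.0, 97.0]
force: [0.2, -0.1, -0.5]
grip_width: 0.087
grasp_force: 0.0
```

```bash
python3 h.py .557 .3527 .093; python3 - <<'E'
from h import *
for n in("top","side"): cv2.imwrite(f"pics/{n}1.png",env.read_camera(n)[:,:,::-1])
a=cv2.imread("pics/top1.png")[130:230,120:220]; b=cv2.imread("pics/side1.png")[70:170,220:320]
cv2.imwrite("pics/d.png",cv2.resize(np.hstack([a,b]),(800,400),interpolation=cv2.INTER_CUBIC))
E
```

```text
3.73 dp [ 0.6  2.5 87.8] dr [ 0. -0. -0.] w 0.087 g 0.0 F [ 0.2 -0.1 -0.5]
```

View pics/d.png

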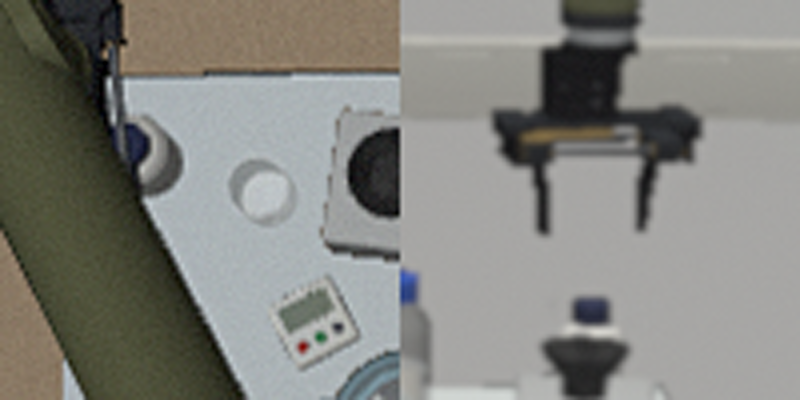

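The open fingers (crop x 542 and 645) straddle the navy cap (591), so I go down and grip.

Request:
{"fn": "step_arm", "kwargs": {
  "moves": [
    {"dp": [0.5,2.5,18],"dr": [0,0,0],"fingers": 0},
    {"dp": [0,0,30],"dr": [0,0,0],"fingers": 0},
    {"dp": [0,0,25],"dr": [0,0,0],"fingers": 0},
    {"dp": [0,0,14],"dr": [0,0,0],"fingers": 0},
    {"dp": [0,0,0],"dr": [0,0,0],"fingers": 0}
  ]
}}

```text
time_s: 4.45
tool_pos: [0.5566, 0.3515, 0.0918]
tool_rot: [-179.9, 0.1, 96.9]
force: [0.4, -0.8, 0.2]
grip_width: 0.087
grasp_force: 0.0
```

Request:
{"fn": "step_arm", "kwargs": {
  "moves": [
    {"dp": [0,0,0],"dr": [0,0,0],"fingers": 0.25},
    {"dp": [0,0,0],"dr": [0,0,0],"fingers": 0.45},
    {"dp": [0,0,0],"dr": [0,0,0],"fingers": 0.7},
    {"dp": [0,0,0],"dr": [0,0,0],"fingers": 1},
    {"dp": [0,0,0],"dr": [0,0,0],"fingers": 1}
  ]
}}

```text
time_s: 5.08
tool_pos: [0.5574, 0.3522, 0.0937]
tool_rot: [180.0, -0.0, 96.9]
force: [0.2, -0.3, -0.9]
grip_width: 0.0449
grasp_force: 0.0
```

```bash
python3 h.py .5002 -.1398 .25
```

```text
5.08 dp [-481.4 -116.2 -156.4] dr [ 0.    -0.    -0.001] w 0.0449 g 0.0 F [ 0.2 -0.3 -0.9]
```

Request:
{"fn": "step_arm", "kwargs": {
  "moves": [
    {"dp": [0,0,0],"dr": [0,0,0],"fingers": 1},
    {"dp": [0,0,0],"dr": [0,0,0],"fingers": 1},
    {"dp": [0,0,0],"dr": [0,0,0],"fingers": 1},
    {"dp": [0,0,-5],"dr": [0,0,0],"fingers": 1},
    {"dp": [0,0,-10],"dr": [0,0,0],"fingers": 1}
  ]
}}

```text
time_s: 5.7
tool_pos: [0.5567, 0.3518, 0.1081]
tool_rot: [-179.9, 0.1, 96.9]
force: [-0.1, 0.0, -1.9]
grip_width: 0.0373
grasp_force: 25.0
```

Request:
{"fn": "step_arm", "kwargs": {
  "moves": [
    {"dp": [0,0,-20],"dr": [0,0,0],"fingers": 1},
    {"dp": [0,0,-35],"dr": [0,0,0],"fingers": 1},
    {"dp": [0,0,-40],"dr": [0,0,0],"fingers": 1},
    {"dp": [0,0,-30],"dr": [0,0,0],"fingers": 1},
    {"dp": [0,0,-15],"dr": [0,0,0],"fingers": 1}
  ]
}}

```text
time_s: 6.32
tool_pos: [0.5583, 0.3525, 0.2522]
tool_rot: [179.8, -0.1, 96.9]
force: [0.0, -0.0, -1.7]
grip_width: 0.0372
grasp_force: 25.0
```

```bash
python3 h.py .5002 -.1398 .25;python3 - <<'E'
from h import *
cv2.imwrite("pics/e.png",cv2.resize(env.read_camera("side")[40:190,200:350,::-1],(600,600)))
E
```

```text
6.33 dp [-481.7 -117.1    0.6] dr [ 0.004 -0.002 -0.001] w 0.0372 g 25.0 F [ 0.  -0.  -1.7]
```

View pics/e.png

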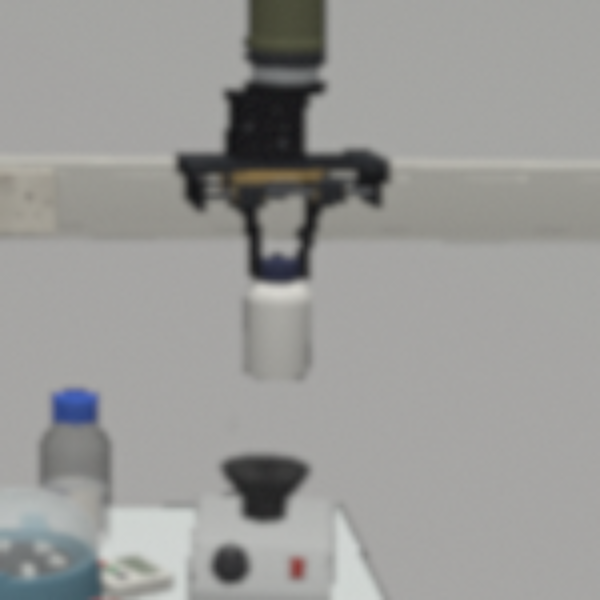

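The jar hangs upright in the grip. The funnel on the stirrer looks tall (crop y 460), so I carry higher over it.

Request:
{"fn": "step_arm", "kwargs": {
  "moves": [
    {"dp": [-20,-5,-30],"dr": [0.004,-0.002,0],"fingers": 1},
    {"dp": [-40,-10,-30],"dr": [0,0,0],"fingers": 1},
    {"dp": [-50,-12,0],"dr": [0,0,0],"fingers": 1},
    {"dp": [-50,-12,0],"dr": [0,0,0],"fingers": 1},
    {"dp": [-50,-12,0],"dr": [0,0,0],"fingers": 1}
  ]
}}

```text
time_s: 7.0
tool_pos: [0.5314, 0.1357, 0.3083]
tool_rot: [-179.7, 0.1, 96.9]
force: [-0.1, -0.6, -1.3]
grip_width: 0.0377
grasp_force: 25.0
```

Request:
{"fn": "step_arm", "kwargs": {
  "moves": [
    {"dp": [-50,-12,0],"dr": [0,0,0],"fingers": 1},
    {"dp": [-50,-12,0],"dr": [0,0,0],"fingers": 1},
    {"dp": [-50,-12,0],"dr": [0,0,0],"fingers": 1},
    {"dp": [-50,-12,0],"dr": [0,0,0],"fingers": 1},
    {"dp": [-42,-10,0],"dr": [0,0,0],"fingers": 1}
  ]
}}

```text
time_s: 7.62
tool_pos: [0.5028, -0.1119, 0.3093]
tool_rot: [-179.7, 0.1, 96.9]
force: [0.4, -0.0, -2.6]
grip_width: 0.0376
grasp_force: 25.0
```

Request:
{"fn": "step_arm", "kwargs": {
  "moves": [
    {"dp": [-22,-6,20],"dr": [0,0,0],"fingers": 1},
    {"dp": [-8,-2,30],"dr": [0,0,0],"fingers": 1},
    {"dp": [0,0,10],"dr": [0,0,0],"fingers": 1},
    {"dp": [0,0,0],"dr": [0,0,0],"fingers": 1},
    {"dp": [0,0,0],"dr": [0,0,0],"fingers": 1}
  ]
}}

```text
time_s: 8.25
tool_pos: [0.5001, -0.1398, 0.2509]
tool_rot: [-179.9, 0.1, 97.0]
force: [-0.8, -0.2, -2.2]
grip_width: 0.0375
grasp_force: 25.0
```

```bash
python3 h.py .5002 -.1398 .112
```

```text
8.25 dp [  0.3   0.5 138.9] dr [-0.002  0.002  0.   ] w 0.0375 g 25.0 F [-0.8 -0.2 -2.2]
```

Request:
{"fn": "step_arm", "kwargs": {
  "moves": [
    {"dp": [0,0,20],"dr": [-0.002,0.002,0],"fingers": 1},
    {"dp": [0,0,40],"dr": [0,0,0],"fingers": 1},
    {"dp": [0,0,40],"dr": [0,0,0],"fingers": 1},
    {"dp": [0,0,22],"dr": [0,0,0],"fingers": 1},
    {"dp": [0,0,8],"dr": [0,0,0],"fingers": 1}
  ]
}}

```text
time_s: 8.88
tool_pos: [0.499, -0.14, 0.1195]
tool_rot: [-179.8, -0.0, 97.0]
force: [0.2, -0.2, -1.4]
grip_width: 0.0371
grasp_force: 25.0
```

Request:
{"fn": "step_arm", "kwargs": {
  "moves": [
    {"dp": [0,0,3],"dr": [0,0,0],"fingers": 1},
    {"dp": [0,0,0],"dr": [0,0,0],"fingers": 1},
    {"dp": [0,0,0],"dr": [0,0,0],"fingers": 1},
    {"dp": [0,0,0],"dr": [0,0,0],"fingers": 1},
    {"dp": [0,0,0],"dr": [0,0,0],"fingers": 1}
  ]
}}

```text
time_s: 9.5
tool_pos: [0.4991, -0.1406, 0.1172]
tool_rot: [-179.9, -0.0, 96.9]
force: [-0.7, 0.5, -2.6]
grip_width: 0.0371
grasp_force: 25.0
```

```bash
python3 h.py .5002 -.1398 .112;python3 - <<'E'
from h import *
a=env.read_camera("side")[150:270,190:310,::-1];b=env.read_camera("top")[130:250,220:340,::-1]
cv2.imwrite("pics/f.png",cv2.resize(np.hstack([a,b]),(800,400),interpolation=cv2.INTER_CUBIC))
E
```

```text
9.5 dp [0.7 1.2 5.2] dr [-0.001 -0.    -0.001] w 0.0371 g 25.0 F [-0.7  0.5 -2.6]
```

View pics/f.png

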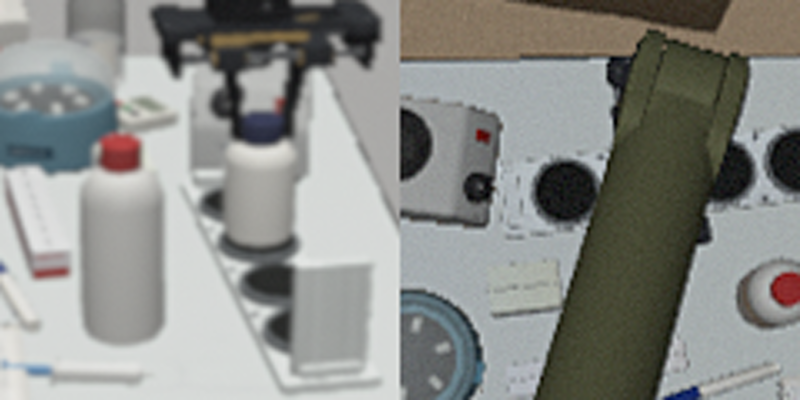

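The side view shows the jar over the second seat, upright and centred (crop x 260). I lower it to contact.

Request:
{"fn": "step_arm", "kwargs": {
  "moves": [
    {"dp": [0.5,1,2],"dr": [0,0,0],"fingers": 1},
    {"dp": [0,0,1],"dr": [0,0,0],"fingers": 1},
    {"dp": [0,0,1],"dr": [0,0,0],"fingers": 1},
    {"dp": [0,0,0.5],"dr": [0,0,0],"fingers": 1},
    {"dp": [0,0,0],"dr": [0,0,0],"fingers": 1}
  ]
}}

```text
time_s: 10.22
tool_pos: [0.4999, -0.14, 0.1124]
tool_rot: [-179.9, -0.0, 96.9]
force: [0.8, 0.7, -2.3]
grip_width: 0.0374
grasp_force: 25.0
```

```bash
python3 h.py .5002 -.1398 .112
```

```text
10.22 dp [0.2 0.3 0.4] dr [-0.002 -0.    -0.001] w 0.0374 g 25.0 F [ 0.8  0.7 -2.3]
```

Request:
{"fn": "step_arm", "kwargs": {
  "moves": [
    {"dp": [0,0,0.5],"dr": [0,0,0],"fingers": 1},
    {"dp": [0,0,0.5],"dr": [0,0,0],"fingers": 1},
    {"dp": [0,0,0],"dr": [0,0,0],"fingers": 1},
    {"dp": [0,0,0],"dr": [0,0,0],"fingers": 0.5},
    {"dp": [0,0,0],"dr": [0,0,0],"fingers": 0.3}
  ]
}}

```text
time_s: 10.85
tool_pos: [0.5003, -0.14, 0.1117]
tool_rot: [-179.9, -0.0, 96.9]
force: [0.8, -0.2, 1.4]
grip_width: 0.0475
grasp_force: 0.0
```

Request:
{"fn": "step_arm", "kwargs": {
  "moves": [
    {"dp": [0,0,0],"dr": [0,0,0],"fingers": 0},
    {"dp": [0,0,0],"dr": [0,0,0],"fingers": 0},
    {"dp": [0,0,-10],"dr": [0,0,0],"fingers": 0},
    {"dp": [0,0,-30],"dr": [0,0,0],"fingers": 0},
    {"dp": [0,0,-50],"dr": [0,0,0],"fingers": 0}
  ]
}}

```text
time_s: 11.48
tool_pos: [0.499, -0.1398, 0.2017]
tool_rot: [-179.7, -0.0, 96.9]
force: [0.7, 0.2, 0.7]
grip_width: 0.0858
grasp_force: 0.0
```

Request:
{"fn": "step_arm", "kwargs": {
  "moves": [
    {"dp": [0,0,-40],"dr": [0,0,0],"fingers": 0},
    {"dp": [0,0,-10],"dr": [0,0,0],"fingers": 0},
    {"dp": [0,0,0],"dr": [0,0,0],"fingers": 0},
    {"dp": [0,0,0],"dr": [0,0,0],"fingers": 0},
    {"dp": [0,0,0],"dr": [0,0,0],"fingers": 0}
  ]
}}

```text
time_s: 12.1
tool_pos: [0.4995, -0.1398, 0.2501]
tool_rot: [-179.7, -0.0, 96.9]
force: [0.2, -0.8, -0.4]
grip_width: 0.0867
grasp_force: 0.0
```

```bash
python3 h.py .525 .2453 .25; python3 h.py .525 .2453 .25 90
```

```text
12.1 dp [ 3.792e+02  7.180e+01 -1.000e-01] dr [-0.004 -0.    -0.001] w 0.0867 g 0.0 F [ 0.2 -0.8 -0.4]
12.1 dp [ 3.792e+02  7.180e+01 -1.000e-01] dr [-0.004 -0.     0.121] w 0.0867 g 0.0 F [ 0.2 -0.8 -0.4]
```

Request:
{"fn": "step_arm", "kwargs": {
  "moves": [
    {"dp": [20,4,0],"dr": [-0.004,0,0],"fingers": 0},
    {"dp": [45,8.5,0],"dr": [0,0,0],"fingers": 0},
    {"dp": [50,9.5,0],"dr": [0,0,0],"fingers": 0},
    {"dp": [50,9.5,0],"dr": [0,0,0],"fingers": 0},
    {"dp": [50,9.5,0],"dr": [0,0,0],"fingers": 0}
  ]
}}

```text
time_s: 12.72
tool_pos: [0.5145, 0.0799, 0.2507]
tool_rot: [179.9, 0.0, 96.9]
force: [1.1, -0.0, 0.8]
grip_width: 0.0867
grasp_force: 0.0
```

Request:
{"fn": "step_arm", "kwargs": {
  "moves": [
    {"dp": [50,9.5,0],"dr": [0,0,0],"fingers": 0},
    {"dp": [50,9.5,0],"dr": [0,0,0],"fingers": 0},
    {"dp": [40,7.5,0],"dr": [0,0,0],"fingers": 0},
    {"dp": [18,3.5,0],"dr": [0,0,0],"fingers": 0},
    {"dp": [6,1,0],"dr": [0,0,0],"fingers": 0}
  ]
}}

```text
time_s: 13.35
tool_pos: [0.5258, 0.2448, 0.2508]
tool_rot: [179.9, 0.1, 97.0]
force: [0.1, -0.6, -0.1]
grip_width: 0.0873
grasp_force: 0.0
```

Request:
{"fn": "step_arm", "kwargs": {
  "moves": [
    {"dp": [0,0,20],"dr": [0,0,0],"fingers": 0},
    {"dp": [0,0,45],"dr": [0,0,0],"fingers": 0},
    {"dp": [0,0,50],"dr": [0,0,0],"fingers": 0},
    {"dp": [0,0,20],"dr": [0,0,0],"fingers": 0},
    {"dp": [0,0,0],"dr": [0,0,0],"fingers": 0}
  ]
}}

```text
time_s: 13.98
tool_pos: [0.5254, 0.2421, 0.115]
tool_rot: [-179.9, 0.1, 96.8]
force: [-0.1, 0.4, -0.3]
grip_width: 0.0871
grasp_force: 0.0
```

```bash
python3 h.py .525 .2453 .03
```

```text
13.97 dp [ 3.4  0.  85. ] dr [-0.001  0.002 -0.004] w 0.0871 g 0.0 F [-0.1  0.4 -0.3]
```

Request:
{"fn": "step_arm", "kwargs": {
  "moves": [
    {"dp": [2,0,15],"dr": [0,0,0],"fingers": 0},
    {"dp": [0,0,30],"dr": [0,0,0],"fingers": 0},
    {"dp": [0,0,28],"dr": [0,0,0],"fingers": 0},
    {"dp": [0,0,12],"dr": [0,0,0],"fingers": 0},
    {"dp": [0,0,0],"dr": [0,0,0],"fingers": 0}
  ],
  "squeeze": 12
}}

```text
time_s: 14.6
tool_pos: [0.5261, 0.2468, 0.0315]
tool_rot: [179.9, 0.0, 96.9]
force: [-0.8, -0.9, 0.2]
grip_width: 0.0872
grasp_force: 0.0
```

Request:
{"fn": "step_arm", "kwargs": {
  "moves": [
    {"dp": [0,0,0],"dr": [0,0,0],"fingers": 0.2},
    {"dp": [0,0,0],"dr": [0,0,0],"fingers": 0.3},
    {"dp": [0,0,0],"dr": [0,0,0],"fingers": 0.4},
    {"dp": [0,0,0],"dr": [0,0,0],"fingers": 0.5},
    {"dp": [0,0,0],"dr": [0,0,0],"fingers": 0.6}
  ]
}}

```text
time_s: 15.22
tool_pos: [0.5261, 0.2471, 0.0318]
tool_rot: [179.9, -0.0, 96.9]
force: [-0.9, 0.6, 1.3]
grip_width: 0.0538
grasp_force: 12.1
```

Request:
{"fn": "step_arm", "kwargs": {
  "moves": [
    {"dp": [0,0,0],"dr": [0,0,0],"fingers": 0.8},
    {"dp": [0,0,0],"dr": [0,0,0],"fingers": 0.8},
    {"dp": [0,0,0],"dr": [0,0,0],"fingers": 0.8},
    {"dp": [0,0,0],"dr": [0,0,0],"fingers": 0.8},
    {"dp": [0,0,0],"dr": [0,0,0],"fingers": 0.8}
  ]
}}

```text
time_s: 15.85
tool_pos: [0.5261, 0.2471, 0.0317]
tool_rot: [179.9, -0.0, 96.9]
force: [-1.9, -0.6, 4.4]
grip_width: 0.0537
grasp_force: 12.2
```

```bash
python3 h.py .525 .2453 .03;python3 h.py .490 -.0554 .25
```

```text
15.85 dp [-1.6 -1.3  1.7] dr [ 0.002 -0.    -0.001] w 0.0537 g 12.2 F [-1.9 -0.6  4.4]
15.85 dp [-295.9  -71.9 -218.5] dr [ 0.002 -0.    -0.001] w 0.0537 g 12.2 F [-1.9 -0.6  4.4]
```

Request:
{"fn": "step_arm", "kwargs": {
  "moves": [
    {"dp": [0,0,-5],"dr": [0,0,0],"fingers": 0.8},
    {"dp": [0,0,-15],"dr": [0,0,0],"fingers": 0.8},
    {"dp": [0,0,-35],"dr": [0,0,0],"fingers": 0.8},
    {"dp": [0,0,-50],"dr": [0,0,0],"fingers": 0.8},
    {"dp": [0,0,-50],"dr": [0,0,0],"fingers": 0.8}
  ]
}}

```text
time_s: 16.48
tool_pos: [0.5258, 0.2467, 0.1888]
tool_rot: [179.8, -0.0, 96.9]
force: [1.1, -0.0, -1.3]
grip_width: 0.0536
grasp_force: 12.0
```

Request:
{"fn": "step_arm", "kwargs": {
  "moves": [
    {"dp": [0,0,-40],"dr": [0,0,0],"fingers": 0.8},
    {"dp": [0,0,-20],"dr": [0,0,0],"fingers": 0.8},
    {"dp": [0,0,-5],"dr": [0,0,0],"fingers": 0.8},
    {"dp": [0,0,0],"dr": [0,0,0],"fingers": 0.8},
    {"dp": [0,0,0],"dr": [0,0,0],"fingers": 0.8}
  ]
}}

```text
time_s: 17.1
tool_pos: [0.525, 0.2466, 0.2502]
tool_rot: [-180.0, 0.1, 96.9]
force: [-0.0, 0.3, -1.0]
grip_width: 0.0539
grasp_force: 12.0
```

```bash
python3 h.py .490 -.0554 .25;python3 - <<'E'
from h import *
im=env.read_camera("side")[60:180,200:320,::-1];t=env.read_camera("top")[120:240,140:260,::-1]
cv2.imwrite("pics/g.png",cv2.resize(np.hstack([im,t]),(800,400),interpolation=cv2.INTER_CUBIC))
E
```

```text
17.1 dp [-295.5  -71.2    0.5] dr [-0.     0.001 -0.001] w 0.0539 g 12.0 F [-0.   0.3 -1. ]
```

View pics/g.png

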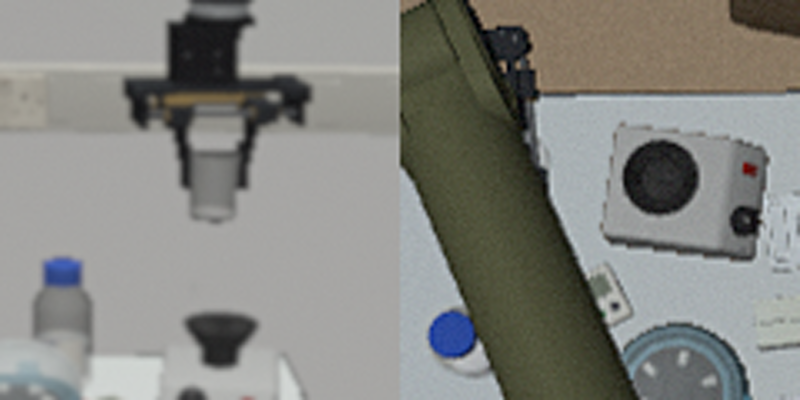

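The beaker is held upright (side crop, centre about (215,185)) and is slightly tapered. I carry it to the end seat by the low stop.

Request:
{"fn": "step_arm", "kwargs": {
  "moves": [
    {"dp": [-20,-5,0],"dr": [0,0,0],"fingers": 0.8},
    {"dp": [-45,-11,0],"dr": [0,0,0],"fingers": 0.8},
    {"dp": [-50,-12,0],"dr": [0,0,0],"fingers": 0.8},
    {"dp": [-50,-12,0],"dr": [0,0,0],"fingers": 0.8},
    {"dp": [-50,-12,0],"dr": [0,0,0],"fingers": 0.8}
  ]
}}

```text
time_s: 17.82
tool_pos: [0.499, 0.0239, 0.2513]
tool_rot: [179.9, -0.0, 96.8]
force: [0.6, -0.3, 0.0]
grip_width: 0.0543
grasp_force: 12.0
```

Request:
{"fn": "step_arm", "kwargs": {
  "moves": [
    {"dp": [-45,-11,0],"dr": [0,0,0],"fingers": 0.8},
    {"dp": [-25,-6,0],"dr": [0,0,0],"fingers": 0.8},
    {"dp": [-10,-2,10],"dr": [0,0,0],"fingers": 0.8},
    {"dp": [0,0,30],"dr": [0,0,0],"fingers": 0.8},
    {"dp": [0,0,40],"dr": [0,0,0],"fingers": 0.8}
  ]
}}

```text
time_s: 18.45
tool_pos: [0.4912, -0.054, 0.1705]
tool_rot: [179.8, -0.0, 97.0]
force: [0.4, 1.0, -0.4]
grip_width: 0.0539
grasp_force: 12.0
```

Request:
{"fn": "step_arm", "kwargs": {
  "moves": [
    {"dp": [0,0,40],"dr": [0,0,0],"fingers": 0.8},
    {"dp": [0,0,40],"dr": [0,0,0],"fingers": 0.8},
    {"dp": [0,0,20],"dr": [0,0,0],"fingers": 0.8},
    {"dp": [0,0,5],"dr": [0,0,0],"fingers": 0.8},
    {"dp": [0,0,0],"dr": [0,0,0],"fingers": 0.8}
  ]
}}

```text
time_s: 19.08
tool_pos: [0.4911, -0.0542, 0.0664]
tool_rot: [179.9, -0.0, 97.0]
force: [-0.6, -0.4, -0.5]
grip_width: 0.0539
grasp_force: 12.0
```

```bash
python3 h.py .490 -.0554 .0497;python3 - <<'E'
from h import *
im=env.read_camera("side")[150:270,190:310,::-1]
cv2.imwrite("pics/i.png",cv2.resize(im,(480,480),interpolation=cv2.INTER_CUBIC))
E
```

```text
19.07 dp [-1.1 -1.3 16.7] dr [ 0.002 -0.    -0.001] w 0.0539 g 12.0 F [-0.6 -0.4 -0.5]
```

View pics/i.png

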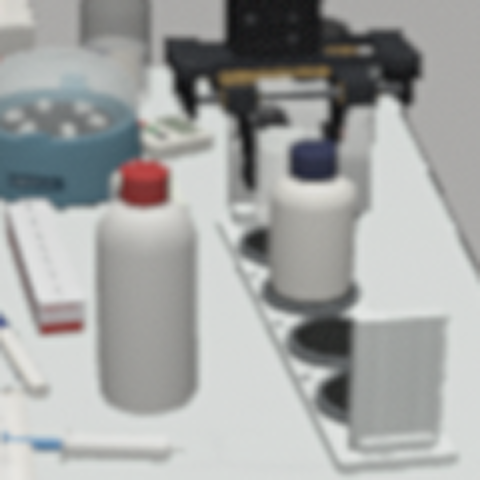

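The jar stands on its seat (crop (313,235)). The beaker is behind it, above the end seat (265,245). I lower it and release.

Request:
{"fn": "step_arm", "kwargs": {
  "moves": [
    {"dp": [-1,-1.5,6],"dr": [0,0,0],"fingers": 0.8},
    {"dp": [0,0,6],"dr": [0,0,0],"fingers": 0.8},
    {"dp": [0,0,2],"dr": [0,0,0],"fingers": 0.8},
    {"dp": [0,0,1],"dr": [0,0,0],"fingers": 0.8},
    {"dp": [0,0,0.5],"dr": [0,0,0],"fingers": 0.8}
  ]
}}

```text
time_s: 19.75
tool_pos: [0.49, -0.0556, 0.0509]
tool_rot: [179.9, -0.0, 96.9]
force: [0.4, 0.5, -1.2]
grip_width: 0.0538
grasp_force: 12.0
```

```bash
python3 h.py .490 -.0554 .0497
```

```text
19.75 dp [0.2 0.1 1.2] dr [ 0.002 -0.    -0.001] w 0.0538 g 12.0 F [ 0.4  0.5 -1.2]
```

Request:
{"fn": "step_arm", "kwargs": {
  "moves": [
    {"dp": [0,0,0.7],"dr": [0,0,0],"fingers": 0.8},
    {"dp": [0,0,0.5],"dr": [0,0,0],"fingers": 0.8},
    {"dp": [0,0,0],"dr": [0,0,0],"fingers": 0.8},
    {"dp": [0,0,0],"dr": [0,0,0],"fingers": 0.35},
    {"dp": [0,0,0],"dr": [0,0,0],"fingers": 0.2}
  ]
}}

```text
time_s: 20.38
tool_pos: [0.49, -0.0556, 0.0498]
tool_rot: [179.9, -0.0, 96.9]
force: [-0.4, 0.3, 0.3]
grip_width: 0.0608
grasp_force: 0.0
```

Request:
{"fn": "step_arm", "kwargs": {
  "moves": [
    {"dp": [0,0,0],"dr": [0,0,0],"fingers": 0},
    {"dp": [0,0,0],"dr": [0,0,0],"fingers": 0},
    {"dp": [0,0,-10],"dr": [0,0,0],"fingers": 0},
    {"dp": [0,0,-30],"dr": [0,0,0],"fingers": 0},
    {"dp": [0,0,-50],"dr": [0,0,0],"fingers": 0}
  ]
}}

```text
time_s: 21.0
tool_pos: [0.4884, -0.0557, 0.14]
tool_rot: [-179.9, 0.0, 96.9]
force: [1.4, 0.5, -1.0]
grip_width: 0.0868
grasp_force: 0.0
```

Request:
{"fn": "step_arm", "kwargs": {
  "moves": [
    {"dp": [0,0,-50],"dr": [0,0,0],"fingers": 0},
    {"dp": [0,0,-40],"dr": [0,0,0],"fingers": 0},
    {"dp": [0,0,-15],"dr": [0,0,0],"fingers": 0},
    {"dp": [0,0,0],"dr": [0,0,0],"fingers": 0},
    {"dp": [0,0,0],"dr": [0,0,0],"fingers": 0}
  ]
}}

```text
time_s: 21.62
tool_pos: [0.4885, -0.0556, 0.2431]
tool_rot: [-180.0, -0.0, 96.9]
force: [0.3, 0.9, -0.7]
grip_width: 0.0869
grasp_force: 0.0
```

```bash
python3 h.py .3665 .3292 .25
```

```text
21.62 dp [396.7 -74.7  -6.9] dr [-0.001 -0.    -0.001] w 0.0869 g 0.0 F [ 0.3  0.9 -0.7]
```

Request:
{"fn": "step_arm", "kwargs": {
  "moves": [
    {"dp": [20,-4,-5],"dr": [0,0,0],"fingers": 0},
    {"dp": [45,-8.5,0],"dr": [0,0,0],"fingers": 0},
    {"dp": [50,-9.5,0],"dr": [0,0,0],"fingers": 0},
    {"dp": [50,-9.5,0],"dr": [0,0,0],"fingers": 0},
    {"dp": [50,-9.5,0],"dr": [0,0,0],"fingers": 0}
  ],
  "squeeze": 30
}}

```text
time_s: 22.25
tool_pos: [0.4213, 0.1539, 0.2479]
tool_rot: [-180.0, 0.1, 96.9]
force: [0.4, -0.1, 0.9]
grip_width: 0.0869
grasp_force: 0.0
```

Request:
{"fn": "step_arm", "kwargs": {
  "moves": [
    {"dp": [50,-9.5,0],"dr": [0,0,0],"fingers": 0},
    {"dp": [50,-9.5,0],"dr": [0,0,0],"fingers": 0},
    {"dp": [42,-7.5,0],"dr": [0,0,0],"fingers": 0},
    {"dp": [28,-5,0],"dr": [0,0,0],"fingers": 0},
    {"dp": [12,-2,0],"dr": [0,0,0],"fingers": 0}
  ]
}}

```text
time_s: 22.88
tool_pos: [0.3661, 0.3302, 0.2476]
tool_rot: [-180.0, 0.1, 97.1]
force: [-0.9, -0.6, 0.8]
grip_width: 0.087
grasp_force: 0.0
```

Request:
{"fn": "step_arm", "kwargs": {
  "moves": [
    {"dp": [0,0,0],"dr": [0,0,0],"fingers": 0},
    {"dp": [0,0,20],"dr": [0,0,0],"fingers": 0},
    {"dp": [0,0,30],"dr": [0,0,0],"fingers": 0},
    {"dp": [0,0,10],"dr": [0,0,0],"fingers": 0},
    {"dp": [0,0,0],"dr": [0,0,0],"fingers": 0}
  ]
}}

```text
time_s: 23.5
tool_pos: [0.3679, 0.3283, 0.1893]
tool_rot: [179.9, 0.1, 96.8]
force: [-0.4, 0.2, -0.1]
grip_width: 0.087
grasp_force: 0.0
```

```bash
python3 h.py .3665 .3292 .124
```

```text
23.5 dp [ 1.1 -1.4 65.3] dr [ 0.001  0.001 -0.003] w 0.087 g 0.0 F [-0.4  0.2 -0.1]
```

Request:
{"fn": "step_arm", "kwargs": {
  "moves": [
    {"dp": [1,-1,15],"dr": [0,0,0],"fingers": 0},
    {"dp": [0,0,25],"dr": [0,0,0],"fingers": 0},
    {"dp": [0,0,18],"dr": [0,0,0],"fingers": 0},
    {"dp": [0,0,7],"dr": [0,0,0],"fingers": 0},
    {"dp": [0,0,0],"dr": [0,0,0],"fingers": 0}
  ]
}}

```text
time_s: 24.12
tool_pos: [0.3667, 0.3304, 0.1245]
tool_rot: [179.9, 0.0, 96.9]
force: [-0.8, -0.5, 0.1]
grip_width: 0.087
grasp_force: 0.0
```

Request:
{"fn": "step_arm", "kwargs": {
  "moves": [
    {"dp": [0,0,0],"dr": [0,0,0],"fingers": 0.25},
    {"dp": [0,0,0],"dr": [0,0,0],"fingers": 0.4},
    {"dp": [0,0,0],"dr": [0,0,0],"fingers": 0.6},
    {"dp": [0,0,0],"dr": [0,0,0],"fingers": 1},
    {"dp": [0,0,0],"dr": [0,0,0],"fingers": 1}
  ]
}}

```text
time_s: 24.75
tool_pos: [0.3664, 0.3303, 0.1246]
tool_rot: [179.9, 0.0, 96.9]
force: [-1.4, 0.0, 0.9]
grip_width: 0.0461
grasp_force: 28.4
```

Request:
{"fn": "step_arm", "kwargs": {
  "moves": [
    {"dp": [0,0,0],"dr": [0,0,0],"fingers": 1},
    {"dp": [0,0,0],"dr": [0,0,0],"fingers": 1},
    {"dp": [0,0,0],"dr": [0,0,0],"fingers": 1},
    {"dp": [0,0,0],"dr": [0,0,0],"fingers": 1},
    {"dp": [0,0,0],"dr": [0,0,0],"fingers": 1}
  ]
}}

```text
time_s: 25.38
tool_pos: [0.3665, 0.3303, 0.1246]
tool_rot: [179.9, 0.0, 96.9]
force: [-1.7, -0.1, 1.8]
grip_width: 0.0466
grasp_force: 28.5
```

```bash
python3 h.py .3665 .3292 .124
```

```text
25.38 dp [-1.1 -0.1  0.6] dr [ 0.002  0.    -0.001] w 0.0466 g 28.5 F [-1.7 -0.1  1.8]
```

Request:
{"fn": "step_arm", "kwargs": {
  "moves": [
    {"dp": [0,0,-5],"dr": [0,0,0],"fingers": 1},
    {"dp": [0,0,-20],"dr": [0,0,0],"fingers": 1},
    {"dp": [0,0,-40],"dr": [0,0,0],"fingers": 1},
    {"dp": [0,0,-50],"dr": [0,0,0],"fingers": 1},
    {"dp": [0,10,-50],"dr": [0,0,0],"fingers": 1}
  ]
}}

```text
time_s: 26.0
tool_pos: [0.3759, 0.3312, 0.2906]
tool_rot: [179.9, 0.0, 97.0]
force: [0.7, 1.0, -4.0]
grip_width: 0.0466
grasp_force: 27.7
```

Request:
{"fn": "step_arm", "kwargs": {
  "moves": [
    {"dp": [0,25,-40],"dr": [0,0,0],"fingers": 1},
    {"dp": [0,30,-20],"dr": [0,0,0],"fingers": 1},
    {"dp": [0,15,-5],"dr": [0,0,0],"fingers": 1},
    {"dp": [0,0,0],"dr": [0,0,0],"fingers": 1},
    {"dp": [0,0,0],"dr": [0,0,0],"fingers": 1}
  ]
}}

```text
time_s: 26.62
tool_pos: [0.4447, 0.3398, 0.3538]
tool_rot: [180.0, 0.1, 97.0]
force: [0.3, 0.1, -3.4]
grip_width: 0.046
grasp_force: 27.9
```

```bash
python3 h.py .5104 -.2231 .36
```

```text
26.62 dp [-566.8   -3.1   -5.7] dr [ 0.     0.001 -0.001] w 0.046 g 27.9 F [ 0.3  0.1 -3.4]
```

Request:
{"fn": "step_arm", "kwargs": {
  "moves": [
    {"dp": [-20,0,-5],"dr": [0,0,0],"fingers": 1},
    {"dp": [-45,0,0],"dr": [0,0,0],"fingers": 1},
    {"dp": [-50,0,0],"dr": [0,0,0],"fingers": 1},
    {"dp": [-50,0,0],"dr": [0,0,0],"fingers": 1},
    {"dp": [-50,0,0],"dr": [0,0,0],"fingers": 1}
  ]
}}

```text
time_s: 27.25
tool_pos: [0.471, 0.1232, 0.3602]
tool_rot: [179.8, -0.0, 96.9]
force: [1.0, -0.6, -3.2]
grip_width: 0.0457
grasp_force: 28.2
```

Request:
{"fn": "step_arm", "kwargs": {
  "moves": [
    {"dp": [-50,0,0],"dr": [0,0,0],"fingers": 1},
    {"dp": [-50,0,0],"dr": [0,0,0],"fingers": 1},
    {"dp": [-50,0,0],"dr": [0,0,0],"fingers": 1},
    {"dp": [-50,0,0],"dr": [0,0,0],"fingers": 1},
    {"dp": [-50,0,0],"dr": [0,0,0],"fingers": 1}
  ]
}}

```text
time_s: 27.88
tool_pos: [0.5004, -0.1245, 0.3602]
tool_rot: [179.8, -0.1, 96.9]
force: [0.9, 0.6, -4.1]
grip_width: 0.0461
grasp_force: 28.1
```

Request:
{"fn": "step_arm", "kwargs": {
  "moves": [
    {"dp": [-50,-1,0],"dr": [0,0,0],"fingers": 1},
    {"dp": [-35,-1,0],"dr": [0,0,0],"fingers": 1},
    {"dp": [-17,-1,0],"dr": [0,0,0],"fingers": 1},
    {"dp": [0,0,0],"dr": [0,0,0],"fingers": 1},
    {"dp": [0,0,0],"dr": [0,0,0],"fingers": 1}
  ]
}}

```text
time_s: 28.5
tool_pos: [0.5107, -0.2224, 0.3598]
tool_rot: [179.9, -0.1, 97.0]
force: [-0.0, 0.5, -3.8]
grip_width: 0.046
grasp_force: 28.1
```

```bash
python3 h.py .5104 -.2231 .145
```

```text
28.5 dp [ -1.   -0.9 214.8] dr [ 0.002 -0.002 -0.   ] w 0.046 g 28.1 F [-0.   0.5 -3.8]
```

Request:
{"fn": "step_arm", "kwargs": {
  "moves": [
    {"dp": [-1,-1,20],"dr": [0,0,0],"fingers": 1},
    {"dp": [0,0,45],"dr": [0,0,0],"fingers": 1},
    {"dp": [0,0,50],"dr": [0,0,0],"fingers": 1},
    {"dp": [0,0,45],"dr": [0,0,0],"fingers": 1},
    {"dp": [0,0,30],"dr": [0,0,0],"fingers": 1}
  ]
}}

```text
time_s: 29.12
tool_pos: [0.5098, -0.2218, 0.1675]
tool_rot: [180.0, -0.1, 97.1]
force: [1.0, -0.7, -4.1]
grip_width: 0.046
grasp_force: 28.1
```

Request:
{"fn": "step_arm", "kwargs": {
  "moves": [
    {"dp": [0,0,12],"dr": [0,0,0],"fingers": 1},
    {"dp": [0,0,6],"dr": [0,0,0],"fingers": 1},
    {"dp": [0,0,3],"dr": [0,0,0],"fingers": 1},
    {"dp": [0,0,0],"dr": [0,0,0],"fingers": 1},
    {"dp": [0,0,0],"dr": [0,0,0],"fingers": 1}
  ]
}}

```text
time_s: 29.75
tool_pos: [0.5111, -0.2245, 0.1495]
tool_rot: [179.8, 0.0, 96.9]
force: [0.4, 0.6, -3.4]
grip_width: 0.0464
grasp_force: 28.1
```

```bash
python3 h.py .5104 -.2231 .1426
```

```text
29.75 dp [ 1.5 -0.6  6.9] dr [ 0.003  0.    -0.001] w 0.0464 g 28.1 F [ 0.4  0.6 -3.4]
```

Request:
{"fn": "step_arm", "kwargs": {
  "moves": [
    {"dp": [1.5,-0.5,3],"dr": [0.002,0,0],"fingers": 1},
    {"dp": [0,0,2],"dr": [0,0,0],"fingers": 1},
    {"dp": [0,0,1],"dr": [0,0,0],"fingers": 1},
    {"dp": [0,0,0.5],"dr": [0,0,0],"fingers": 1},
    {"dp": [0,0,0],"dr": [0,0,0],"fingers": 1}
  ]
}}

```text
time_s: 30.38
tool_pos: [0.5103, -0.2231, 0.1428]
tool_rot: [180.0, 0.0, 96.9]
force: [-1.7, 0.8, 2.0]
grip_width: 0.0465
grasp_force: 29.1
```

```bash
python3 h.py .5104 -.2231 .1426
```

```text
30.38 dp [-0.   0.1  0.2] dr [ 0.001  0.    -0.001] w 0.0465 g 29.1 F [-1.7  0.8  2. ]
```

Contact (Fz went from -3.4 to +2). I release and retreat.

Request:
{"fn": "step_arm", "kwargs": {
  "moves": [
    {"dp": [0,0,0],"dr": [0,0,0],"fingers": 0.45},
    {"dp": [0,0,0],"dr": [0,0,0],"fingers": 0.3},
    {"dp": [0,0,0],"dr": [0,0,0],"fingers": 0},
    {"dp": [0,0,0],"dr": [0,0,0],"fingers": 0},
    {"dp": [0,0,0],"dr": [0,0,0],"fingers": 0}
  ]
}}

```text
time_s: 31.0
tool_pos: [0.51, -0.2229, 0.1421]
tool_rot: [180.0, 0.0, 96.9]
force: [0.2, -0.2, 0.4]
grip_width: 0.0802
grasp_force: 0.0
```

Request:
{"fn": "step_arm", "kwargs": {
  "moves": [
    {"dp": [0,0,-10],"dr": [0,0,0],"fingers": 0},
    {"dp": [0,0,-30],"dr": [0,0,0],"fingers": 0},
    {"dp": [0,0,-40],"dr": [0,0,0],"fingers": 0},
    {"dp": [0,0,-20],"dr": [0,0,0],"fingers": 0},
    {"dp": [0,0,-5],"dr": [0,0,0],"fingers": 0}
  ]
}}

```text
time_s: 31.62
tool_pos: [0.5108, -0.2234, 0.2492]
tool_rot: [179.8, 0.1, 96.9]
force: [-0.5, -0.1, -0.4]
grip_width: 0.0868
grasp_force: 0.0
```

```bash
python3 h.py .3705 -.2717 .25
```

```text
31.62 dp [ -31.  -145.1   -1.2] dr [ 0.003  0.001 -0.001] w 0.0868 g 0.0 F [-0.5 -0.1 -0.4]
```

Request:
{"fn": "step_arm", "kwargs": {
  "moves": [
    {"dp": [-4,-20,0],"dr": [0,0,0],"fingers": 0},
    {"dp": [-10,-45,0],"dr": [0,0,0],"fingers": 0},
    {"dp": [-10,-45,0],"dr": [0,0,0],"fingers": 0},
    {"dp": [-5,-25,0],"dr": [0,0,0],"fingers": 0},
    {"dp": [-2,-10,0],"dr": [0,0,0],"fingers": 0}
  ]
}}

```text
time_s: 32.25
tool_pos: [0.3684, -0.2715, 0.2468]
tool_rot: [180.0, -0.1, 96.9]
force: [0.9, 0.5, 0.3]
grip_width: 0.0867
grasp_force: 0.0
```

Request:
{"fn": "step_arm", "kwargs": {
  "moves": [
    {"dp": [0,0,10],"dr": [0,0,0],"fingers": 0},
    {"dp": [0,0,20],"dr": [0,0,0],"fingers": 0},
    {"dp": [0,0,20],"dr": [0,0,0],"fingers": 0},
    {"dp": [0,0,5],"dr": [0,0,0],"fingers": 0},
    {"dp": [0,0,0],"dr": [0,0,0],"fingers": 0}
  ]
}}

```text
time_s: 32.88
tool_pos: [0.3702, -0.2708, 0.1919]
tool_rot: [-179.9, 0.0, 97.0]
force: [0.4, -0.7, 0.7]
grip_width: 0.0871
grasp_force: 0.0
```

```bash
python3 h.py .3705 -.2717 .149
```

```text
32.88 dp [-0.9  0.3 42.9] dr [-0.001  0.    -0.   ] w 0.0871 g 0.0 F [ 0.4 -0.7  0.7]
```

Request:
{"fn": "step_arm", "kwargs": {
  "moves": [
    {"dp": [-1,0,15],"dr": [0,0,0],"fingers": 0},
    {"dp": [0,0,18],"dr": [0,0,0],"fingers": 0},
    {"dp": [0,0,10],"dr": [0,0,0],"fingers": 0},
    {"dp": [0,0,0],"dr": [0,0,0],"fingers": 0},
    {"dp": [0,0,0],"dr": [0,0,0],"fingers": 0.25}
  ]
}}

```text
time_s: 33.5
tool_pos: [0.3703, -0.2724, 0.1497]
tool_rot: [180.0, 0.0, 96.9]
force: [-0.0, 0.7, 0.0]
grip_width: 0.0829
grasp_force: 0.0
```

Request:
{"fn": "step_arm", "kwargs": {
  "moves": [
    {"dp": [0,0,0],"dr": [0,0,0],"fingers": 0.4},
    {"dp": [0,0,0],"dr": [0,0,0],"fingers": 0.55},
    {"dp": [0,0,0],"dr": [0,0,0],"fingers": 0.7},
    {"dp": [0,0,0],"dr": [0,0,0],"fingers": 1},
    {"dp": [0,0,0],"dr": [0,0,0],"fingers": 1}
  ]
}}

```text
time_s: 34.12
tool_pos: [0.3699, -0.2722, 0.1492]
tool_rot: [180.0, -0.0, 96.9]
force: [1.0, -0.4, -0.1]
grip_width: 0.0351
grasp_force: 0.3
```

Request:
{"fn": "step_arm", "kwargs": {
  "moves": [
    {"dp": [0,0,0],"dr": [0,0,0],"fingers": 1},
    {"dp": [0,0,0],"dr": [0,0,0],"fingers": 1},
    {"dp": [0,0,0],"dr": [0,0,0],"fingers": 1},
    {"dp": [0,0,0],"dr": [0,0,0],"fingers": 1},
    {"dp": [0,0,0],"dr": [0,0,0],"fingers": 1}
  ]
}}

```text
time_s: 34.75
tool_pos: [0.37, -0.2721, 0.1492]
tool_rot: [180.0, 0.0, 96.9]
force: [0.8, 0.0, -0.5]
grip_width: 0.0329
grasp_force: 30.0
```

```bash
python3 h.py .3705 -.2717 .149
```

```text
34.75 dp [0.4 0.5 0.2] dr [ 0.     0.    -0.001] w 0.0329 g 30.0 F [ 0.8  0.  -0.5]
```

Request:
{"fn": "step_arm", "kwargs": {
  "moves": [
    {"dp": [0,0,-5],"dr": [0,0,0],"fingers": 1},
    {"dp": [0,0,-20],"dr": [0,0,0],"fingers": 1},
    {"dp": [0,0,-40],"dr": [0,0,0],"fingers": 1},
    {"dp": [0,0,-50],"dr": [0,0,0],"fingers": 1},
    {"dp": [0,0,-45],"dr": [0,0,0],"fingers": 1}
  ]
}}

```text
time_s: 35.38
tool_pos: [0.3692, -0.2723, 0.3107]
tool_rot: [-180.0, -0.0, 96.9]
force: [0.6, 0.2, -3.4]
grip_width: 0.0331
grasp_force: 29.9
```

Request:
{"fn": "step_arm", "kwargs": {
  "moves": [
    {"dp": [0,0,-25],"dr": [0,0,0],"fingers": 1},
    {"dp": [0,0,-10],"dr": [0,0,0],"fingers": 1},
    {"dp": [0,0,0],"dr": [0,0,0],"fingers": 1},
    {"dp": [0,0,0],"dr": [0,0,0],"fingers": 1},
    {"dp": [0,0,0],"dr": [0,0,0],"fingers": 1}
  ]
}}

```text
time_s: 36.0
tool_pos: [0.3694, -0.2719, 0.3431]
tool_rot: [-179.9, -0.0, 96.9]
force: [0.4, -0.6, -2.8]
grip_width: 0.0328
grasp_force: 29.9
```

```bash
python3 h.py .5206 -.3089 .34
```

```text
36.0 dp [-54.9 145.6   2.8] dr [-0.002 -0.001 -0.001] w 0.0328 g 29.9 F [ 0.4 -0.6 -2.8]
```

Request:
{"fn": "step_arm", "kwargs": {
  "moves": [
    {"dp": [-8,20,0],"dr": [0,0,0],"fingers": 1},
    {"dp": [-17,45,0],"dr": [0,0,0],"fingers": 1},
    {"dp": [-17,45,0],"dr": [0,0,0],"fingers": 1},
    {"dp": [-9,25,0],"dr": [0,0,0],"fingers": 1},
    {"dp": [-4,10.5,0],"dr": [0,0,0],"fingers": 1}
  ]
}}

```text
time_s: 36.62
tool_pos: [0.5221, -0.3087, 0.3425]
tool_rot: [-179.8, 0.0, 97.0]
force: [-0.8, 1.1, -2.8]
grip_width: 0.0331
grasp_force: 29.9
```

Request:
{"fn": "step_arm", "kwargs": {
  "moves": [
    {"dp": [0,0,0],"dr": [0,0,0],"fingers": 1},
    {"dp": [0,0,0],"dr": [0,0,0],"fingers": 1},
    {"dp": [0,0,15],"dr": [0,0,0],"fingers": 1},
    {"dp": [0,0,10],"dr": [0,0,0],"fingers": 1},
    {"dp": [0,0,0],"dr": [0,0,0],"fingers": 1}
  ]
}}

```text
time_s: 37.25
tool_pos: [0.5203, -0.3085, 0.3179]
tool_rot: [-179.9, -0.1, 96.9]
force: [1.1, 0.2, -3.0]
grip_width: 0.0326
grasp_force: 29.9
```

```bash
python3 h.py .5206 -.3089 .167
```

```text
37.25 dp [ -0.7   0.5 150.9] dr [-0.001 -0.002 -0.001] w 0.0326 g 29.9 F [ 1.1  0.2 -3. ]
```

Request:
{"fn": "step_arm", "kwargs": {
  "moves": [
    {"dp": [-0.5,0.5,15],"dr": [0,0,0],"fingers": 1},
    {"dp": [0,0,40],"dr": [0,0,0],"fingers": 1},
    {"dp": [0,0,45],"dr": [0,0,0],"fingers": 1},
    {"dp": [0,0,28],"dr": [0,0,0],"fingers": 1},
    {"dp": [0,0,12],"dr": [0,0,0],"fingers": 1}
  ]
}}

```text
time_s: 37.88
tool_pos: [0.5206, -0.3089, 0.1769]
tool_rot: [-179.8, -0.1, 96.9]
force: [0.4, 0.1, -3.4]
grip_width: 0.0327
grasp_force: 29.9
```

Request:
{"fn": "step_arm", "kwargs": {
  "moves": [
    {"dp": [0,0,4],"dr": [0,0,0],"fingers": 1},
    {"dp": [0,0,0],"dr": [0,0,0],"fingers": 1},
    {"dp": [0,0,0],"dr": [0,0,0],"fingers": 1},
    {"dp": [0,0,0],"dr": [0,0,0],"fingers": 1},
    {"dp": [0,0,0],"dr": [0,0,0],"fingers": 1}
  ]
}}

```text
time_s: 38.5
tool_pos: [0.5218, -0.3097, 0.1756]
tool_rot: [180.0, 0.0, 96.9]
force: [-0.0, 0.3, -3.2]
grip_width: 0.033
grasp_force: 29.9
```

```bash
python3 h.py .5206 -.3089 .167
```

```text
38.5 dp [ 0.9 -1.1  8.6] dr [ 0.001  0.    -0.001] w 0.033 g 29.9 F [-0.   0.3 -3.2]
```

Request:
{"fn": "step_arm", "kwargs": {
  "moves": [
    {"dp": [1,-1,4],"dr": [0.001,0,0],"fingers": 1},
    {"dp": [0,0,2.5],"dr": [0,0,0],"fingers": 1},
    {"dp": [0,0,1],"dr": [0,0,0],"fingers": 1},
    {"dp": [0,0,0.5],"dr": [0,0,0],"fingers": 1},
    {"dp": [0,0,0],"dr": [0,0,0],"fingers": 1}
  ]
}}

```text
time_s: 39.12
tool_pos: [0.5205, -0.3089, 0.1673]
tool_rot: [-180.0, 0.0, 96.9]
force: [-0.1, -0.5, -2.5]
grip_width: 0.033
grasp_force: 29.9
```

```bash
python3 h.py .5206 -.3089 .167
```

```text
39.12 dp [-0.   0.1  0.3] dr [-0.001  0.    -0.001] w 0.033 g 29.9 F [-0.1 -0.5 -2.5]
```

Request:
{"fn": "step_arm", "kwargs": {
  "moves": [
    {"dp": [0,0,0.5],"dr": [0,0,0],"fingers": 1},
    {"dp": [0,0,0.2],"dr": [0,0,0],"fingers": 1},
    {"dp": [0,0,0],"dr": [0,0,0],"fingers": 1},
    {"dp": [0,0,0],"dr": [0,0,0],"fingers": 0.5},
    {"dp": [0,0,0],"dr": [0,0,0],"fingers": 0.3}
  ]
}}

```text
time_s: 39.75
tool_pos: [0.5206, -0.3086, 0.1663]
tool_rot: [-180.0, -0.0, 96.9]
force: [-0.1, 0.0, 0.2]
grip_width: 0.0461
grasp_force: 0.0
```

Request:
{"fn": "step_arm", "kwargs": {
  "moves": [
    {"dp": [0,0,0],"dr": [0,0,0],"fingers": 0},
    {"dp": [0,0,0],"dr": [0,0,0],"fingers": 0},
    {"dp": [0,0,0],"dr": [0,0,0],"fingers": 0},
    {"dp": [0,0,-10],"dr": [0,0,0],"fingers": 0},
    {"dp": [0,0,-40],"dr": [0,0,0],"fingers": 0}
  ]
}}

```text
time_s: 40.38
tool_pos: [0.5193, -0.3078, 0.2155]
tool_rot: [-179.7, -0.1, 96.9]
force: [1.2, 0.8, 0.4]
grip_width: 0.0857
grasp_force: 0.0
```

Request:
{"fn": "step_arm", "kwargs": {
  "moves": [
    {"dp": [0,0,-50],"dr": [0,0,0],"fingers": 0},
    {"dp": [0,0,-30],"dr": [0,0,0],"fingers": 0},
    {"dp": [20,0,0],"dr": [0,0,0],"fingers": 0},
    {"dp": [45,0,0],"dr": [0,0,0],"fingers": 0},
    {"dp": [55,0,0],"dr": [0,0,0],"fingers": 0}
  ]
}}

```text
time_s: 41.0
tool_pos: [0.5057, -0.1898, 0.2972]
tool_rot: [-180.0, 0.1, 96.8]
force: [0.6, 0.4, 0.3]
grip_width: 0.0871
grasp_force: 0.0
```

Request:
{"fn": "step_arm", "kwargs": {
  "moves": [
    {"dp": [55,0,0],"dr": [0,0,0],"fingers": 0},
    {"dp": [55,0,0],"dr": [0,0,0],"fingers": 0},
    {"dp": [55,0,0],"dr": [0,0,0],"fingers": 0},
    {"dp": [55,0,0],"dr": [0,0,0],"fingers": 0},
    {"dp": [55,0,0],"dr": [0,0,0],"fingers": 0}
  ]
}}

```text
time_s: 41.62
tool_pos: [0.4727, 0.0848, 0.2976]
tool_rot: [179.9, -0.1, 96.9]
force: [1.0, 0.1, -0.6]
grip_width: 0.0869
grasp_force: 0.0
```

Request:
{"fn": "step_arm", "kwargs": {
  "moves": [
    {"dp": [55,0,0],"dr": [0,0,0],"fingers": 0},
    {"dp": [45,0,0],"dr": [0,0,0],"fingers": 0},
    {"dp": [20,0,0],"dr": [0,0,0],"fingers": 0},
    {"dp": [0,0,0],"dr": [0,0,0],"fingers": 0},
    {"dp": [0,0,0],"dr": [0,0,0],"fingers": 0}
  ]
}}

```text
time_s: 42.25
tool_pos: [0.4592, 0.2001, 0.2968]
tool_rot: [-180.0, 0.0, 96.7]
force: [0.2, -0.1, 0.8]
grip_width: 0.087
grasp_force: 0.0
```

```bash
python3 - <<'E'
from h import *
b=sum(env.read_camera("top").astype(float) for _ in range(6))/6; s=env.read_camera("side")[:,:,::-1]
t=b.astype(np.uint8)[:,:,::-1]; cv2.imwrite("pics/t9.png",t); cv2.imwrite("pics/s9.png",s)
A=cv2.resize(t[145:215,250:370],(800,467),interpolation=cv2.INTER_CUBIC);cv2.imwrite("pics/j.png",A)
cv2.imwrite("pics/k.png",cv2.resize(s[150:270,220:320],(500,600),interpolation=cv2.INTER_CUBIC))
im=t.astype(int);B,G,R=im[...,0],im[...,1],im[...,2]
for nm,m,z in(("blue",(B>G+60)&(B>R+60),.152),("red",(R>G+70)&(R>B+70),.176),("navy",(B<110)&(R<75)&(G<75)&(B>=R+8),.121)):
    for c,st in blobs(m,(250,140,370,215),25): print(nm,c.round(1),st,onz("top",c,z).round(4))
E
```

```text
blue [321.  174.1] [315 168  13  13 141] [ 0.5135 -0.2257  0.152 ]
red [346.8 170.1] [342 166  10   9  73] [ 0.5218 -0.3076  0.176 ]
navy [294.5 179.7] [290 175  10  11  91] [ 0.5008 -0.1391  0.121 ]
```

View pics/j.png

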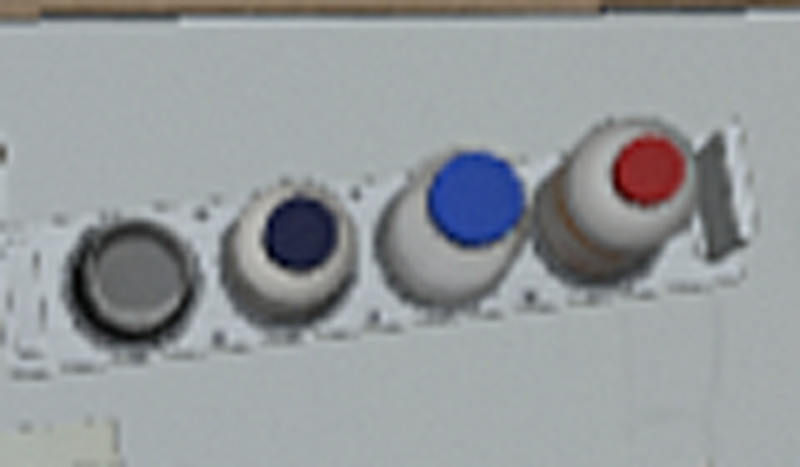

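View pics/k.png

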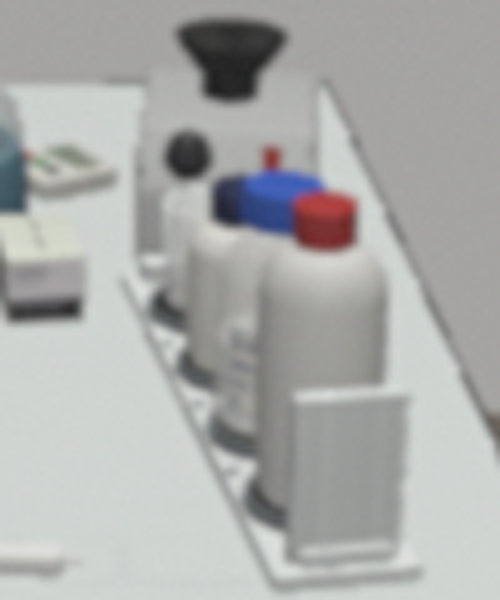

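All four stand upright in the right order: red, blue, navy, then the beaker at crop (135,280). The three caps are within about 2 mm of their seat centres, and the beaker has an even dark margin around it. The arm is clear.

```bash
python3 -c "
from cell import env
print(env.sign_off())"
```

```text
the job is handed in; nothing more can be done
None
```

The four vessels stand upright and free on the rail in height order (squeeze bottle by the tall plate, then capped bottle, jar and beaker); the three caps measured within about 2 mm of their seat centres, the beaker was centred by eye only, and the job was handed in at about 43 s.

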